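Find the index notch of a banding wheel by feel and lock it

TASK

Set the banding wheel on its index for the next cut: turn it gently round by its wooden turning knob until you feel the sprung ball drop into the hidden index notch, and leave it there. Then lock it: pull the black bar knob beside the wheel straight up against its spring, turn it clockwise as far as it goes, and let go so that it stays up. Leave the bowl, the card tube and the wooden rib where they are.

Things in the scene. Friction and masses are not known exactly. Their poses are not given: they have to be found in the camera images.
- turntable: Index banding wheel, fixed to the table. Origin on the wheel's upright axis at table height, z up. A dark drum 136 mm across under the head hides a sprung ball and an index plate with one notch; where the notch lies relative to the turning knob cannot be known beforehand. The lock stands on the +y side, its upright axis 165 mm from the wheel's axis.
- bat_centre (a point): Centre of the top face of the wooden bat (189 mm across), on the wheel's axis, 120 mm above the table. The iron wheel head under it is 214 mm across, its rim 95 to 108 mm above the table. A fixed lump of clay up to 90 mm across stands in the middle of the bat, up to 156 mm above the table.
- turntable_wheel (a joint): Wheel angle (rad), growing anticlockwise seen from above; no stops, turn it either way. Drag about 2 N at the turning knob. At the hidden notch (one in a full turn) the ball pulls the wheel in over the last 8 degrees, by up to 7 N at the turning knob; then up to 12 N are needed to push it on, out over the next 9 degrees. Let go within 7 degrees of the notch, the wheel centres itself.
- turn_knob_mid (a point): Middle of the upright wooden turning knob on the bat, 82 mm from the wheel's axis: 23 mm across, 36 mm tall, from 120 to 156 mm above the table. It spins freely about its own axis and goes round with the wheel; push it with a fingertip or grip it from above.
- lock_knob_mid (a point): Middle of the lock's bar knob: a black bar 66 mm long, 15 mm thick, 25 mm tall, its top 125 mm above the table when down, about 50 mm outside the rim of the wheel. The point's x axis runs along the bar; at the start the bar is tangential to the wheel.
- lock_slide (a joint): How far the bar knob is pulled up (m): 0 down, 0.015 at its upper stop. A spring pulls it down with 5 N, near the top 9 N. Below, an arm leads to a locking pin under the index plate: away from the notch the pin strikes the plate after about 3 mm, in the notch it goes up freely.
- lock_turn (a joint): Turn of the bar knob (rad): 0 at the start, growing clockwise seen from above to its stop at 1.3. A cross pin in a forked guide block keeps it from turning until it is lifted at least 11 mm; turned and let go, the cross pin rests on the block and the knob stays about 11 mm up.
- slip_bowl: Grey bowl 124 mm across, 50 mm tall, loose bystander; origin at the centre of its underside.
- card_tube: Cardboard tube 120 mm long, 46 mm across, lying, loose bystander; origin at its underside.
- rib: Flat wooden rib 83 x 56 x 10 mm, loose bystander; origin at the centre of its underside.

How it is judged:
On the way:
1. the lock is drawn up at the notch, its pin well inside the index plate (value of joint lock_slide above 0.0095 m), for 0.1 s.
At the end, for the whole second after the job is handed in: The bar knob rests up by itself (at least 9.5 mm up, its pin in the notch of the wheel), turned clockwise by at least 0.9 rad, and the wheel stands still (value of joint lock_slide above 0.0095 m and value of joint lock_turn above 0.9 rad and velocity of joint turntable_wheel between -0.05 and 0.05 rad/s); the robot touches nothing.
It fails at once if the wheel is spun instead of turned gently (over 6 rad/s) (velocity of joint turntable_wheel above 6 rad/s or velocity of joint turntable_wheel below -6 rad/s).
It fails at once if a bystander is shifted by more than 40 mm (distance of any of slip_bowl, card_tube, rib from where it was at the start of the episode above 0.04 m).
It also fails if it takes over 72 s, if anything falls off the work surface, if the arm or the gripper's body presses on something with over 40 N, if the wrist force passes 120 N, or if a joint passes its speed limit or range.

ROBOT

A 6-joint arm with a two-finger parallel gripper is mounted at the origin on a cart in front of the work surface, level with it; the furniture and walls round the work are solid. World frame = base frame: x ahead of the robot, y to its left, z up, the work surface at z = 0. Lengths are in m, angles in rad, forces in N, time in s.
With the tool pointing down it reaches from about 0.35 to 0.725 m from the base axis. Payload 6 kg.
Tool frame: the origin (TCP) lies midway between the tips of the shut fingers; the grasp point (between the pads) lies r.grip_depth behind it (r.grip_depth is the distance from the TCP to the grasp point, in m); z points along the fingers, y is the direction in which the jaws open and shut (so a half turn about z gives the same grasp; the last joint's range is limited). The gripper opens to 85 mm and grips with 20 to 120 N. Pads are 22 mm wide; open, the fingers measure 114 mm over their backs; the gripper's body (76 mm by 85 mm) begins 54 mm behind the grasp point. The pads swing forward as they close: fully open they stand 13 mm farther back than shut.
Start: joints at [-0.802, 0.04, 0.085, 0, -1.615, -0.334], TCP at [0.253, -0.544, 0.231] pointing down, gripper open.
Joint ranges: [-2.56, 2.56], [-1.29, 2.01], [-1.08, 1.49], [-3.29, 1.98], [-2.81, -0.18], [-2.99, 2.99]. Speed limits (rad/s): [2.57, 2.57, 3.01, 3.14, 3.14, 3.14].

INTERFACE

Orientations are given as [roll, pitch, yaw] about the fixed x, y, z axes, in that order (R = Rz(yaw) Ry(pitch) Rx(roll)).
In Python, from workcell import readout, imaging, sign_off, r gives the robot as it stands.
- The arm moves only by the tool send_rows, never from a script. Its argument "targets" is a list of rows, each a list of 7 numbers: the turn, a rotation vector about the tool's x, y, z in rad, then the shift along the tool's x, y, z in cm, then the gripper's target within -1 to 1 (fully open at 1, half-way at 0, shut at -1). A call has 1 to 10 rows; each row shifts and turns the commanded pose from where the row before left it, along the tool's axes as they then stand; what a row does not reach is not made up. A row lasts 1/8 s, in which the tool goes at most 62.5 mm and 10.7 degrees, less where a joint would pass 70% of its speed; a pose out of reach is approached as far as the arm can. A call is refused whole if a number of a shift passes 6.25 or a number of a turn 0.188, either way. A call with a gripper value outside its range is refused whole. The fingers move at their own pace and stop on an object; "newtons" is the grip in N (left out, the last holds). Time passes only in rows, so rows that do not move let the fingers close. It gives the time, the measured TCP pose, the force and the opening at its end, in the units of the state.
- readout.observe(): the state, without advancing time (a new reading comes with each control period).
- imaging.grab_frame(name): name is "side" or "top"; returns a dict with "frame" (420x560x3 uint8, red, green, blue), "z_map" (420x560 float32, m along the optical axis (not along the pixel's ray), 0 where there is no reading), "fx", "fy", "cx", "cy" (pixels), "view" (4x4, takes a point from world to camera coordinates). Camera axes: x right, y up, looking along -z (the intrinsics and any distortion apply to the point x, -y, -z); pixel columns grow to the right and rows downward; lengths in m; the calibration is good to about 2 mm. A picture is of the moment at which its call begins.
- sign_off(): hands the job in, once; it reports no verdict.
Trained networks look in a picture, given as the dict that the camera call returned (one of the last four; its "shot" number tells which), for a name from the list of things; names that differ only in an ending like _2 or _b are one class to them, and where a whole thing is asked for, a point or a joint stands for the part that bears it (a point fixed in the world has none). Each returns a list of dicts, best first, with "p" (0 to 1); they miss things now and then, are a little off and sometimes report something else, mostly with a low value. They report only what shows in the picture. A call takes as long as a camera call.
- imaging.regions_of(picture, thing): "pixels" (420x560 bool, what is visible of it) and "box" ([left, top, width, height] in pixels, round what is visible of it).
The state is a dict: "time": time; "q": joint angles; "joint_velocities": joint speeds; "tau": joint torques, N m; "tool_pos": TCP position; "tool_rot": TCP orientation; "wrist_force": force on the tool from outside, world axes, zero at the start; "ft_torque": the same for the moment, N m; "opening": finger opening in m.
Only numpy, scipy, OpenCV 4.12 (cv2) and the standard library are available. Lean on these libraries where they do the work, as an engineer would, in place of code of your own. Each camera call takes 0.05 s, during which the arm holds its last target.

## Working session

There is one attempt and no reset: what is moved stays moved. The work goes in short steps, Python scripts to look and compute and a tool call to move; the robot and the scene stay as the last step left them, time stands still between calls to the robot, and variables do not carry over. Pictures are saved under pics/ and viewed, and the job is handed in when it is done.

Besides the shell and the picture viewer there is one more tool, called after "Call:" as name(argument=value, ...), one argument or row to a line, values as JSON. send_rows: Moves the arm, as the interface text tells. Its arguments: {"type":"object","properties":{"targets":{"type":"array"},"newtons":{"type":"number"}},"required":["targets"]}

```bash
ls; mkdir -p pics; cat > h.py <<'E'
import numpy as np, cv2
from workcell import readout, imaging, r
def grab(name,tag):
    p=imaging.grab_frame(name); cv2.imwrite(f'pics/{tag}.png',cv2.cvtColor(p['frame'],cv2.COLOR_RGB2BGR)); return p
def unproj(p,u,v,z=None):
    z=p['z_map'][v,u] if z is None else z
    x=(u-p['cx'])/p['fx']*z; y=(v-p['cy'])/p['fy']*z
    c=np.stack([x,-y,-z,np.ones_like(z)],-1)
    return (c@np.linalg.inv(p['view']).T)[...,:3]
def cloud(p):
    v,u=np.mgrid[:420,:560]; return unproj(p,u,v)
E
python3 - <<'E'
from h import *
o=readout.observe(); print(o); print(r.grip_depth)
t=grab('top','t0'); s=grab('side','s0')
for p,n in((t,'top'),(s,'side')):
    print(n,[k for k in p], p['fx'],p['cx'],p['cy'],p.get('dist'))
    C=cloud(p)
    for th in ['turntable','turn_knob_mid','lock_knob_mid','slip_bowl','card_tube','rib']:
        for d in imaging.regions_of(p,th)[:2]:
            m=d['pixels']&(p['z_map']>0); P=C[m]
            if len(P): print(th,round(d['p'],2),d['box'],P.mean(0).round(3),np.percentile(P,2,0).round(3),np.percentile(P,98,0).round(3))
E
```

```text
pics
{'time': 0.0, 'q': array([-8.02293989e-01,  4.08428733e-02,  8.37766924e-02, -4.83746032e-04,
       -1.61551065e+00, -3.33715015e-01]), 'joint_velocities': array([-0.00086778, -0.00048731, -0.00149301,  0.00130677,  0.00211123,
       -0.0004907 ]), 'tau': array([ 2.50598032e-04, -3.68203998e+01,  3.47420025e+01,  6.93244904e+00,
       -5.40756082e-03,  4.52807524e-05]), 'tool_pos': array([ 0.2526718 , -0.54382613,  0.23023856]), 'tool_rot': array([ 3.13975208e+00, -1.26572805e-04, -2.70678402e+00]), 'wrist_force': array([0.74747478, 1.15141781, 0.4392539 ]), 'ft_torque': array([-0.01878955, -0.03437558,  0.00641085]), 'opening': 0.08540559855192337}
0.0187
top ['frame', 'z_map', 'fx', 'fy', 'cx', 'cy', 'view', 'shot'] 531.4293479730649 291.4019926719934 209.72037134551428 None
turntable 0.94 [245.5, 161.5, 118.6, 84.6] [ 0.529 -0.143  0.111] [ 0.43  -0.259  0.008] [0.62  0.011 0.155]
turn_knob_mid 0.18 [251.8, 164.6, 15.0, 29.6] [ 0.58  -0.011  0.121] [ 0.553 -0.024  0.098] [0.607 0.003 0.129]
lock_knob_mid 0.55 [252.5, 169.5, 13.7, 25.5] [ 0.58  -0.011  0.119] [ 0.554 -0.023
[... 655 characters left out ...]
0.43  -0.242  0.007] [0.614 0.017 0.154]
turntable 0.28 [222.0, 220.9, 45.4, 27.5] [ 0.573 -0.03   0.091] [ 0.544 -0.116  0.003] [0.612 0.003 0.127]
turn_knob_mid 0.69 [244.6, 183.6, 9.5, 16.7] [ 0.589 -0.115  0.143] [ 0.58  -0.129  0.121] [ 0.601 -0.108  0.157]
lock_knob_mid 0.8 [224.2, 224.6, 25.0, 21.0] [ 0.578 -0.007  0.115] [ 0.55  -0.023  0.086] [0.607 0.003 0.127]
slip_bowl 0.86 [318.3, 156.0, 47.9, 36.8] [ 0.442 -0.408  0.031] [ 0.387 -0.456  0.005] [ 0.495 -0.343  0.052]
card_tube 0.56 [360.1, 185.5, 26.9, 51.8] [ 0.326 -0.268  0.031] [ 0.29  -0.33   0.001] [ 0.363 -0.221  0.048]
rib 0.64 [335.4, 247.4, 27.2, 33.3] [ 0.356 -0.103  0.009] [ 0.325 -0.144 -0.   ] [ 0.385 -0.071  0.013]
```

```bash
python3 - <<'E'
import cv2,numpy as np
a=cv2.imread('pics/t0.png')[130:310,210:450]; b=cv2.imread('pics/s0.png')[140:300,190:400]
cv2.imwrite('pics/t0c.png',cv2.resize(a,None,fx=3.2,fy=3.2,interpolation=cv2.INTER_CUBIC))
cv2.imwrite('pics/s0c.png',cv2.resize(b,None,fx=3.7,fy=3.7,interpolation=cv2.INTER_CUBIC))
E
python3 - <<'E'
from h import *
t=grab('top','t1');s=grab('side','s1')
for p in(t,s):
    C=cloud(p); ok=p['z_map']>0
    m=ok&(C[...,2]>.09)&(C[...,2]<.124)&(C[...,0]<.66)&(C[...,1]<-.03)&(C[...,1]>-.3)&(C[...,0]>.38)
    P=C[m]; print(len(P))
    mm=ok&(C[...,2]>.115)&(C[...,2]<.125)&(C[...,1]<-.04)&(C[...,1]>-.3)&(C[...,0]>.38)&(C[...,0]<.66)
    (cx,cy),rad=cv2.minEnclosingCircle(C[mm][:,:2].astype(np.float32)); print('bat circ',cx,cy,rad, C[mm].mean(0))
    (cx,cy),rad=cv2.minEnclosingCircle(P[:,:2].astype(np.float32)); print('head circ',cx,cy,rad)
    hi=ok&(C[...,2]>.13)&(C[...,2]<.17)&(C[...,1]<-.03)&(C[...,1]>-.3)&(C[...,0]>.38)&(C[...,0]<.66)
    n,l,st,ce=cv2.connectedComponentsWithStats(hi.astype(np.uint8))
    for i in range(1,n):
        if st[i,4]>5: Q=C[l==i]; print('hi',st[i],Q.mean(0).round(3),Q.min(0).round(3),Q.max(0).round(3))
    k=ok&(C[...,2]>.118)&(C[...,2]<.132)&(C[...,1]>-.04)&(C[...,1]<.03)&(C[...,0]>.5)&(C[...,0]<.65)
    Q=C[k]; print('bar',len(Q),cv2.minAreaRect(Q[:,:2].astype(np.float32)*1000), Q.mean(0))
E
```

```text
4763
bat circ 0.5198484659194946 -0.1648775041103363 0.0999879539012909 [ 0.52116355 -0.1639898   0.11981711]
head circ 0.5329034328460693 -0.1467791050672531 0.126868337392807
hi [297 171  10  10  75] [ 0.591 -0.117  0.153] [ 0.58  -0.129  0.138] [ 0.602 -0.107  0.16 ]
hi [308 186  30  29 680] [ 0.53  -0.169  0.149] [ 0.496 -0.204  0.131] [ 0.567 -0.133  0.161]
bar 152 ((581.643310546875, -9.82379150390625), (14.817815780639648, 64.70368957519531), 69.93807983398438) [ 0.58096863 -0.00991098  0.12403213]
3800
bat circ 0.5230376720428467 -0.16680394113063812 0.09632644802331924 [ 0.5138049  -0.1535603   0.12062584]
head circ 0.522103488445282 -0.16606511175632477 0.10893215984106064
hi [267 174  33  22 545] [ 0.525 -0.159  0.149] [ 0.494 -0.198  0.13 ] [ 0.565 -0.134  0.159]
hi [244 184  11  14 120] [ 0.588 -0.115  0.148] [ 0.578 -0.129  0.131] [ 0.603 -0.106  0.158]
bar 186 ((579.8953857421875, -11.501747131347656), (17.564090728759766, 65.78479766845703), 69.39431762695312) [ 0.5789498  -0.0096505   0.12367569]
```

View pics/t0c.png

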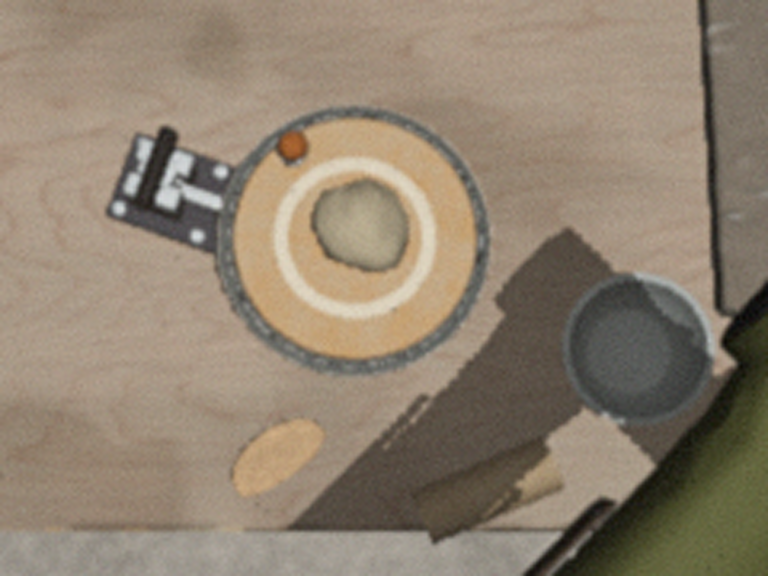

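View pics/s0c.png

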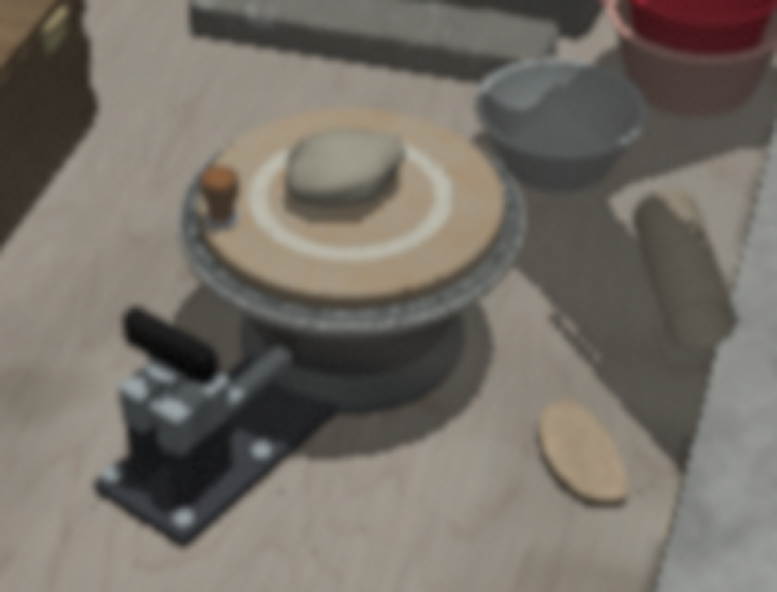

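View pics/t0.png

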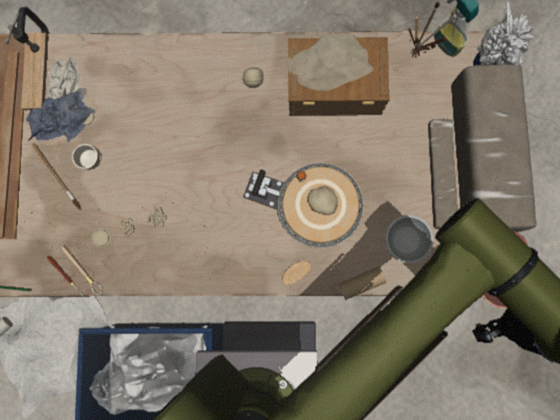

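View pics/s0.png

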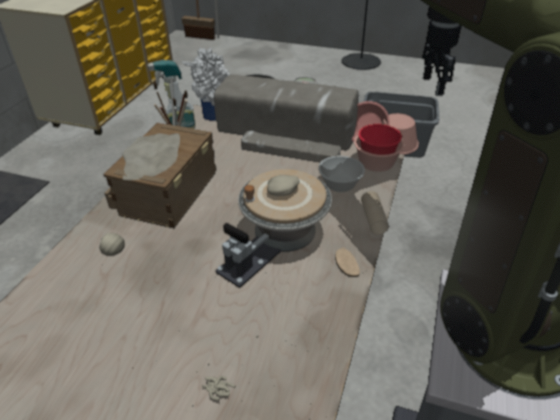

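The wheel's centre is at about (0.522, -0.166). The turning knob is at about (0.591, -0.117), roughly 84 mm out at a bearing of 35°. The bar's middle is at about (0.581, -0.010), 165 mm from the wheel axis, and it runs tangentially at about -20.5°. These values agree with the given sizes. Next I'll refine the wheel centre and plan the approach.

```bash
cat >> h.py <<'E'
def plan(target,yaw=None,n=None,step=.05):
    o=readout.observe(); y=o['tool_rot'][2] if yaw is None else yaw
    d=np.array(target)-o['tool_pos']; R=np.array([[np.cos(y),np.sin(y),0],[np.sin(y),-np.cos(y),0],[0,0,-1]])
    l=R.T@d*100; n=n or int(np.ceil(np.linalg.norm(d)/step)); print('tool delta cm',l.round(2),'n',n,'per row',(l/n).round(3))
E
python3 - <<'E'
from h import *
from scipy.optimize import least_squares
t=grab('top','t2');s=grab('side','s2')
for p,zr in((t,(.115,.125)),(t,(.092,.125)),(s,(.115,.125))):
    C=cloud(p); ok=(p['z_map']>0)&(C[...,2]>zr[0])&(C[...,2]<zr[1])&(np.hypot(C[...,0]-.522,C[...,1]+.166)<.115)
    P=C[ok][:,:2]; h=cv2.convexHull((P*1e4).astype(np.float32))[:,0]/1e4
    f=least_squares(lambda c:np.hypot(h[:,0]-c[0],h[:,1]-c[1])-c[2],[.522,-.166,.1],loss='soft_l1',f_scale=.001); print(f.x.round(4),len(h))
plan((.591,-.1165,.19),yaw=2.782)
E
```

```text
[ 0.5251 -0.1644  0.0941] 41
[ 0.5252 -0.1646  0.1073] 57
[ 0.523  -0.1668  0.0947] 43
tool delta cm [-16.61  51.93   4.13] n 11 per row [-1.51   4.721  0.375]
```

Call:
send_rows(
  targets=[
    [0, 0, 0.18, 0, 0, 0, 0],
    [0, 0, 0.18, 0, 0, 0, 0],
    [0, 0, 0.18, 0, 0, 0, 0],
    [0, 0, 0.18, 0, 0, 0, 0],
    [0, 0, 0.074, 0, 0, 0, 0],
    [0, 0, 0, 0, 0, 0, 0],
  ],
)

```text
time: 1.65
tool_pos: [0.2527, -0.5442, 0.2313]
tool_rot: [3.142, -0.0, 2.783]
wrist_force: [0.7, 0.6, 0.8]
opening: 0.0427
```

```bash
python3 - <<'E'
from h import *
o=readout.observe(); print(o['q'].round(3),o['tool_pos'].round(4),o['tool_rot'].round(3),o['opening'],o['wrist_force'].round(2))
plan((.591,-.1165,.19))
E
```

```text
[-0.802  0.04   0.085  0.    -1.616 -1.127] [ 0.2527 -0.5442  0.2313] [ 3.142 -0.     2.783] 0.042700554915739965 [0.68 0.62 0.81]
tool delta cm [-16.67  51.91   4.13] n 11 per row [-1.516  4.719  0.375]
```

Call:
send_rows(
  targets=[
    [0, 0, 0, -1.5, 4.7, 0, 0],
    [0, 0, 0, -1.5, 4.7, 0, 0],
    [0, 0, 0, -1.5, 4.7, 0, 0],
    [0, 0, 0, -1.5, 4.7, 0, 0],
    [0, 0, 0, -1.5, 4.7, 0, 0],
    [0, 0, 0, -1.5, 4.7, 0, 0],
    [0, 0, 0, -1.5, 4.7, 0, 0],
    [0, 0, 0, -1.5, 4.7, 0, 0],
    [0, 0, 0, -1.5, 4.7, 0, 0],
    [0, 0, 0, -1.5, 4.7, 0, 0],
  ],
)

```text
time: 2.9
tool_pos: [0.5592, -0.1554, 0.2315]
tool_rot: [3.141, 0.0, 2.785]
wrist_force: [0.2, 0.3, 0.0]
opening: 0.0427
```

```bash
python3 - <<'E'
from h import *
o=readout.observe(); print(o['q'].round(3),o['tool_pos'].round(4),o['tool_rot'].round(3))
plan((.591,-.117,.19))
plan((.591,-.117,.126))
E
```

```text
[ 0.074 -0.012  0.032  0.    -1.615 -2.002] [ 0.5592 -0.1554  0.2315] [3.141 0.    2.785]
tool delta cm [-1.63  4.71  4.15] n 2 per row [-0.816  2.355  2.077]
tool delta cm [-1.63  4.71 10.55] n 3 per row [-0.544  1.57   3.518]
```

Call:
send_rows(
  targets=[
    [0, 0, 0, -0.8, 2.4, 2, 0],
    [0, 0, 0, -0.8, 2.3, 2, 0],
    [0, 0, 0, 0, 0, 1, 0],
    [0, 0, 0, 0, 0, 0, 0],
  ],
)

```text
time: 3.4
tool_pos: [0.5891, -0.1191, 0.1798]
tool_rot: [-3.14, -0.002, 2.782]
wrist_force: [0.1, -0.9, 0.2]
opening: 0.0427
```

```bash
python3 - <<'E'
from h import *
plan((.591,-.117,.126))
t=grab('top','t3');s=grab('side','s3')
a=cv2.imread('pics/t3.png')[140:240,230:370]; b=cv2.imread('pics/s3.png')[120:280,200:360]
cv2.imwrite('pics/c3.png',np.hstack([cv2.resize(a,(480,343)),cv2.resize(b,(320,320))[:343] if 0 else cv2.copyMakeBorder(cv2.resize(b,(320,320)),0,23,0,0,0)]))
E
```

```text
tool delta cm [-0.11  0.27  5.38] n 2 per row [-0.053  0.133  2.688]
```

View pics/c3.png

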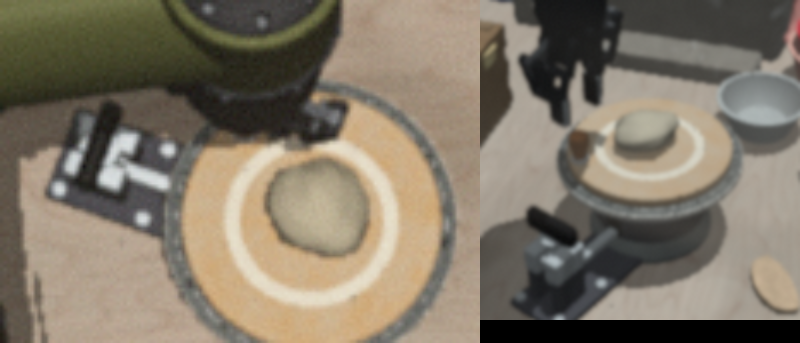

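The side view shows the two fingers astride the orange knob and just above it. I'll go down and grip.

Call:
send_rows(
  targets=[
    [0, 0, 0, -0.1, 0.3, 1.5, 0],
    [0, 0, 0, 0, 0, 2, 0],
    [0, 0, 0, 0, 0, 1.7, 0],
    [0, 0, 0, 0, 0, 0, 0],
  ],
)

```text
time: 4.0
tool_pos: [0.5907, -0.116, 0.1266]
tool_rot: [-3.14, -0.004, 2.782]
wrist_force: [-0.5, 0.6, -0.6]
opening: 0.0426
```

Call:
send_rows(
  targets=[
    [0, 0, 0, 0, 0, 0, -1],
    [0, 0, 0, 0, 0, 0, -1],
    [0, 0, 0, 0, 0, 0, -1],
    [0, 0, 0, 0, 0, 0, -1],
  ],
  newtons=35,
)

```text
time: 4.5
tool_pos: [0.5909, -0.1175, 0.1299]
tool_rot: [-3.139, -0.001, 2.781]
wrist_force: [-4.8, -4.9, -0.5]
opening: 0.0217
```

```bash
python3 - <<'E'
from h import *
o=readout.observe(); print(o['tool_pos'].round(4),o['wrist_force'].round(2),o['opening'])
E
```

```text
[ 0.5909 -0.1175  0.1299] [-4.81 -4.9  -0.47] 0.021724888832923138
```

```bash
cat >> h.py <<'E'
def arc(a0,step,n,r=8.22,yaw=2.782):
    ex=np.array([np.cos(yaw),np.sin(yaw)]); ey=np.array([np.sin(yaw),-np.cos(yaw)])
    a=np.radians(a0+step*np.arange(n+1)); p=r*np.c_[np.cos(a),np.sin(a)]
    d=np.diff(p,axis=0); cum=np.zeros(2)
    tot=(p-p[0])@np.c_[ex,ey]; tr=tot.round(2); 
    for i,x in enumerate(np.diff(tr,axis=0).round(2)): print(round(a0+step*(i+1),1),x)
E
python3 -c "
from h import *
arc(36.1,7,52)"
```

```text
43.1 [0.87 0.5 ]
50.1 [0.93 0.39]
57.1 [0.96 0.27]
64.1 [0.99 0.15]
71.1 [1.01 0.04]
78.1 [ 1.  -0.1]
85.1 [ 0.98 -0.21]
92.1 [ 0.95 -0.33]
99.1 [ 0.9  -0.44]
106.1 [ 0.84 -0.55]
113.1 [ 0.76 -0.65]
120.1 [ 0.68 -0.73]
127.1 [ 0.59 -0.82]
134.1 [ 0.48 -0.88]
141.1 [ 0.38 -0.93]
148.1 [ 0.25 -0.97]
155.1 [ 0.14 -0.99]
162.1 [ 0.01 -1.01]
169.1 [-0.11 -1.  ]
176.1 [-0.22 -0.97]
183.1 [-0.35 -0.95]
190.1 [-0.46 -0.89]
197.1 [-0.56 -0.83]
204.1 [-0.66 -0.75]
211.1 [-0.75 -0.67]
218.1 [-0.83 -0.57]
225.1 [-0.89 -0.47]
232.1 [-0.93 -0.36]
239.1 [-0.98 -0.24]
246.1 [-0.99 -0.12]
253.1 [-1.01  0.01]
260.1 [-0.99  0.12]
267.1 [-0.98  0.25]
274.1 [-0.93  0.36]
281.1 [-0.89  0.48]
288.1 [-0.82  0.57]
295.1 [-0.74  0.68]
302.1 [-0.66  0.76]
309.1 [-0.55  0.83]
316.1 [-0.46  0.9 ]
323.1 [-0.34  0.94]
330.1 [-0.22  0.98]
337.1 [-0.1  1. ]
344.1 [0.02 1.  ]
351.1 [0.14 1.  ]
358.1 [0.27 0.97]
365.1 [0.38 0.92]
372.1 [0.49 0.88]
379.1 [0.59 0.81]
386.1 [0.69 0.73]
393.1 [0.77 0.64]
400.1 [0.84 0.55]
```

Call:
send_rows(
  targets=[
    [0, 0, 0, 0.87, 0.5, 0, -1],
  ],
)

```text
time: 4.62
tool_pos: [0.5848, -0.1106, 0.1299]
tool_rot: [-3.138, -0.0, 2.78]
wrist_force: [-5.0, -7.6, -0.4]
opening: 0.022
```

Call:
send_rows(
  targets=[
    [0, 0, 0, 0.93, 0.39, 0, -1],
  ],
)

```text
time: 4.75
tool_pos: [0.5771, -0.1037, 0.1299]
tool_rot: [-3.137, -0.001, 2.781]
wrist_force: [-5.4, -8.9, 0.1]
opening: 0.022
```

Call:
send_rows(
  targets=[
    [0, 0, 0, 0.96, 0.27, 0, -1],
  ],
)

```text
time: 4.88
tool_pos: [0.569, -0.098, 0.1299]
tool_rot: [-3.137, -0.0, 2.781]
wrist_force: [-2.1, -12.3, -2.1]
opening: 0.022
```

Call:
send_rows(
  targets=[
    [0, 0, 0, 0.99, 0.15, 0, -1],
  ],
)

```text
time: 5.0
tool_pos: [0.5604, -0.0935, 0.13]
tool_rot: [-3.137, 0.0, 2.781]
wrist_force: [-1.3, -12.9, -3.5]
opening: 0.0217
```

```bash
cat > log.txt <<'E'
.5909 -.1175 -4.8 -4.9
.5848 -.1106 -5 -7.6
.5771 -.1037 -5.4 -8.9
.569 -.098 -2.1 -12.3
.5604 -.0935 -1.3 -12.9
E
cat > an.py <<'E'
import numpy as np
from scipy.optimize import least_squares
L=np.loadtxt('log.txt',ndmin=2); 
f=least_squares(lambda c:np.hypot(L[:,0]-c[0],L[:,1]-c[1])-.082,[.524,-.166]); c=f.x; print('c',c.round(4),(f.fun*1000).round(2))
for x,y,fx,fy in L:
    a=np.arctan2(y-c[1],x-c[0]); print(np.degrees(a).round(1),'rad',round(fx*np.cos(a)+fy*np.sin(a),1),'tan',round(-fx*np.sin(a)+fy*np.cos(a),1))
E
python3 an.py; python3 -c "
from h import *
print(readout.observe()['wrist_force'])"
```

```text
c [ 0.5263 -0.1681] [ 0.01 -0.02 -0.02  0.04 -0.02]
38.1 rad -6.8 tan -0.9
44.5 rad -8.9 tan -1.9
51.7 rad -10.3 tan -1.3
58.7 rad -11.6 tan -4.6
65.4 rad -12.3 tan -4.2
[ -1.30041777 -12.85769199  -3.50560293]
```

```bash
python3 -c "
from h import *
arc(65.4,7,48,r=8.2)"
```

```text
72.4 [1.   0.01]
79.4 [ 1.   -0.11]
86.4 [ 0.97 -0.24]
93.4 [ 0.94 -0.35]
100.4 [ 0.89 -0.46]
107.4 [ 0.82 -0.57]
114.4 [ 0.75 -0.66]
121.4 [ 0.66 -0.75]
128.4 [ 0.57 -0.83]
135.4 [ 0.46 -0.89]
142.4 [ 0.35 -0.93]
149.4 [ 0.24 -0.98]
156.4 [ 0.11 -0.99]
163.4 [-0.01 -1.  ]
170.4 [-0.13 -1.  ]
177.4 [-0.25 -0.96]
184.4 [-0.37 -0.94]
191.4 [-0.47 -0.88]
198.4 [-0.59 -0.81]
205.4 [-0.67 -0.74]
212.4 [-0.76 -0.65]
219.4 [-0.84 -0.55]
226.4 [-0.89 -0.45]
233.4 [-0.95 -0.33]
240.4 [-0.98 -0.22]
247.4 [-0.99 -0.1 ]
254.4 [-1.    0.03]
261.4 [-0.99  0.15]
268.4 [-0.97  0.27]
275.4 [-0.92  0.38]
282.4 [-0.87  0.49]
289.4 [-0.81  0.6 ]
296.4 [-0.73  0.69]
303.4 [-0.63  0.77]
310.4 [-0.54  0.84]
317.4 [-0.43  0.91]
324.4 [-0.32  0.95]
331.4 [-0.2   0.98]
338.4 [-0.08  1.  ]
345.4 [0.05 1.  ]
352.4 [0.16 0.98]
359.4 [0.29 0.96]
366.4 [0.4  0.92]
373.4 [0.5  0.87]
380.4 [0.61 0.79]
387.4 [0.71 0.71]
394.4 [0.78 0.63]
401.4 [0.85 0.52]
```

Call:
send_rows(
  targets=[
    [0, 0, 0, 1.0, -0.24, 0, -1],
  ],
)

```text
time: 5.12
tool_pos: [0.5514, -0.0904, 0.13]
tool_rot: [-3.141, 0.002, 2.782]
wrist_force: [2.6, -0.5, -1.6]
opening: 0.0217
```

Call:
send_rows(
  targets=[
    [0, 0, 0, 1.0, -0.11, 0, -1],
  ],
)

```text
time: 5.25
tool_pos: [0.5416, -0.0878, 0.1299]
tool_rot: [-3.141, 0.002, 2.782]
wrist_force: [0.6, -6.3, -3.3]
opening: 0.0214
```

Call:
send_rows(
  targets=[
    [0, 0, 0, 0.97, -0.24, 0, -1],
  ],
)

```text
time: 5.38
tool_pos: [0.5317, -0.0865, 0.13]
tool_rot: [-3.141, 0.002, 2.782]
wrist_force: [3.4, -5.1, -4.2]
opening: 0.0217
```

Call:
send_rows(
  targets=[
    [0, 0, 0, 0.94, -0.35, 0, -1],
  ],
)

```text
time: 5.5
tool_pos: [0.5221, -0.0865, 0.13]
tool_rot: [-3.141, 0.003, 2.782]
wrist_force: [3.2, -7.8, -4.2]
opening: 0.0219
```

Call:
send_rows(
  targets=[
    [0, 0, 0, 0.89, -0.46, 0, -1],
  ],
)

```text
time: 5.62
tool_pos: [0.5119, -0.0876, 0.1299]
tool_rot: [-3.141, 0.003, 2.782]
wrist_force: [3.5, -7.7, -4.4]
opening: 0.0219
```

Call:
send_rows(
  targets=[
    [0, 0, 0, 0.82, -0.57, 0, -1],
  ],
)

```text
time: 5.75
tool_pos: [0.5025, -0.0899, 0.13]
tool_rot: [3.141, 0.003, 2.782]
wrist_force: [7.3, -5.7, -5.1]
opening: 0.0222
```

Call:
send_rows(
  targets=[
    [0, 0, 0, 0.75, -0.66, 0, -1],
  ],
)

```text
time: 5.88
tool_pos: [0.4933, -0.0933, 0.13]
tool_rot: [3.141, 0.003, 2.782]
wrist_force: [6.1, -5.4, -5.3]
opening: 0.0217
```

Call:
send_rows(
  targets=[
    [0, 0, 0, 0.66, -0.75, 0, -1],
  ],
)

```text
time: 6.0
tool_pos: [0.4848, -0.0977, 0.13]
tool_rot: [3.14, 0.004, 2.782]
wrist_force: [8.1, -4.1, -5.8]
opening: 0.0218
```

Call:
send_rows(
  targets=[
    [0, 0, 0, 0.57, -0.83, 0, -1],
  ],
)

```text
time: 6.12
tool_pos: [0.4763, -0.1034, 0.13]
tool_rot: [3.14, 0.003, 2.783]
wrist_force: [8.0, -2.1, -6.2]
opening: 0.022
```

Call:
send_rows(
  targets=[
    [0, 0, 0, 0.46, -0.89, 0, -1],
  ],
)

```text
time: 6.25
tool_pos: [0.4691, -0.1097, 0.13]
tool_rot: [3.139, 0.003, 2.783]
wrist_force: [5.8, -1.5, -5.0]
opening: 0.0215
```

Call:
send_rows(
  targets=[
    [0, 0, 0, 0.35, -0.93, 0, -1],
  ],
)

```text
time: 6.38
tool_pos: [0.4625, -0.117, 0.13]
tool_rot: [3.139, 0.003, 2.783]
wrist_force: [6.7, -0.4, -3.8]
opening: 0.0221
```

Call:
send_rows(
  targets=[
    [0, 0, 0, 0.24, -0.98, 0, -1],
  ],
)

```text
time: 6.5
tool_pos: [0.4567, -0.1252, 0.1299]
tool_rot: [3.139, 0.003, 2.783]
wrist_force: [6.7, 1.9, -4.2]
opening: 0.0217
```

Call:
send_rows(
  targets=[
    [0, 0, 0, 0.11, -0.99, 0, -1],
  ],
)

```text
time: 6.62
tool_pos: [0.4519, -0.1343, 0.1299]
tool_rot: [3.139, 0.002, 2.783]
wrist_force: [5.1, -0.1, -1.9]
opening: 0.022
```

Call:
send_rows(
  targets=[
    [0, 0, 0, -0.01, -1.0, 0, -1],
  ],
)

```text
time: 6.75
tool_pos: [0.4481, -0.144, 0.1299]
tool_rot: [3.14, 0.001, 2.783]
wrist_force: [4.7, 4.9, -0.1]
opening: 0.0219
```

Call:
send_rows(
  targets=[
    [0, 0, 0, -0.13, -1.0, 0, -1],
  ],
)

```text
time: 6.88
tool_pos: [0.4457, -0.1541, 0.1299]
tool_rot: [3.141, 0.001, 2.783]
wrist_force: [3.8, 3.0, -0.3]
opening: 0.0215
```

Call:
send_rows(
  targets=[
    [0, 0, 0, -0.25, -0.96, 0, -1],
  ],
)

```text
time: 7.0
tool_pos: [0.4445, -0.1647, 0.1299]
tool_rot: [-3.141, 0.001, 2.782]
wrist_force: [3.3, 1.2, 1.4]
opening: 0.0219
```

Call:
send_rows(
  targets=[
    [0, 0, 0, -0.37, -0.94, 0, -1],
  ],
)

```text
time: 7.12
tool_pos: [0.4447, -0.1751, 0.1298]
tool_rot: [-3.141, 0.001, 2.782]
wrist_force: [0.7, 1.7, 2.6]
opening: 0.0217
```

Call:
send_rows(
  targets=[
    [0, 0, 0, -0.47, -0.88, 0, -1],
  ],
)

```text
time: 7.25
tool_pos: [0.4458, -0.1834, 0.1297]
tool_rot: [3.14, -0.001, 2.783]
wrist_force: [-4.2, 17.4, 12.4]
opening: 0.0216
```

Call:
send_rows(
  targets=[
    [0, 0, 0, -0.59, -0.81, 0, -1],
  ],
)

```text
time: 7.38
tool_pos: [0.4483, -0.1934, 0.1298]
tool_rot: [3.141, -0.002, 2.783]
wrist_force: [1.5, 0.4, 4.0]
opening: 0.0217
```

Call:
send_rows(
  targets=[
    [0, 0, 0, -0.67, -0.74, 0, -1],
  ],
)

```text
time: 7.5
tool_pos: [0.452, -0.203, 0.1298]
tool_rot: [3.141, -0.001, 2.783]
wrist_force: [-1.1, 6.0, 5.0]
opening: 0.0219
```

Call:
send_rows(
  targets=[
    [0, 0, 0, -0.76, -0.65, 0, -1],
  ],
)

```text
time: 7.62
tool_pos: [0.4569, -0.2121, 0.1298]
tool_rot: [-3.141, -0.001, 2.782]
wrist_force: [-0.7, 4.4, 5.4]
opening: 0.0214
```

Call:
send_rows(
  targets=[
    [0, 0, 0, -0.84, -0.55, 0, -1],
  ],
)

```text
time: 7.75
tool_pos: [0.4629, -0.2204, 0.1298]
tool_rot: [-3.141, -0.001, 2.782]
wrist_force: [-2.1, 4.2, 6.3]
opening: 0.0217
```

Call:
send_rows(
  targets=[
    [0, 0, 0, -0.89, -0.45, 0, -1],
  ],
)

```text
time: 7.88
tool_pos: [0.4697, -0.2278, 0.1298]
tool_rot: [-3.141, -0.001, 2.782]
wrist_force: [0.6, 2.3, 6.3]
opening: 0.0217
```

Call:
send_rows(
  targets=[
    [0, 0, 0, -0.95, -0.33, 0, -1],
  ],
)

```text
time: 8.0
tool_pos: [0.4771, -0.2341, 0.1298]
tool_rot: [-3.141, -0.002, 2.782]
wrist_force: [-3.3, 3.5, 7.8]
opening: 0.0217
```

At 191° the force jumped to 17 N against the turning, and just past that it fell back, so the notch lies at about 184–188°. I'll turn back to it.

Call:
send_rows(
  targets=[
    [0, 0, 0, 0.95, 0.33, 0, -1],
    [0, 0, 0, 0.89, 0.45, 0, -1],
    [0, 0, 0, 0.84, 0.55, 0, -1],
    [0, 0, 0, 0.76, 0.65, 0, -1],
    [0, 0, 0, 0.67, 0.74, 0, -1],
  ],
)

```text
time: 8.62
tool_pos: [0.4482, -0.193, 0.1298]
tool_rot: [-3.141, 0.0, 2.782]
wrist_force: [0.3, 0.2, 8.4]
opening: 0.0218
```

Call:
send_rows(
  targets=[
    [0, 0, 0, 0.29, 0.4, 0, -1],
  ],
)

```text
time: 8.75
tool_pos: [0.4467, -0.1877, 0.1298]
tool_rot: [3.141, -0.0, 2.783]
wrist_force: [-1.6, 1.6, 8.1]
opening: 0.0217
```

Call:
send_rows(
  targets=[
    [0, 0, 0, 0.3, 0.41, 0, -1],
  ],
)

```text
time: 8.88
tool_pos: [0.4456, -0.1823, 0.1298]
tool_rot: [3.14, -0.0, 2.783]
wrist_force: [-1.1, 5.0, 8.9]
opening: 0.0219
```

Call:
send_rows(
  targets=[
    [0, 0, 0, 0.13, 0.25, 0, -1],
  ],
)

```text
time: 9.0
tool_pos: [0.4452, -0.1797, 0.1298]
tool_rot: [3.141, -0.0, 2.784]
wrist_force: [-1.2, 0.2, 7.8]
opening: 0.0219
```

Call:
send_rows(
  targets=[
    [0, 0, 0, 0.13, 0.25, 0, -1],
  ],
)

```text
time: 9.12
tool_pos: [0.4449, -0.1776, 0.1298]
tool_rot: [-3.141, -0.0, 2.783]
wrist_force: [-0.5, -2.8, 5.8]
opening: 0.0218
```

Call:
send_rows(
  targets=[
    [0, 0, 0, 0, 0, 0, -1],
    [0, 0, 0, 0, 0, 0, -1],
  ],
)

```text
time: 9.38
tool_pos: [0.4449, -0.1775, 0.1298]
tool_rot: [3.141, -0.0, 2.783]
wrist_force: [-0.5, -0.2, 6.2]
opening: 0.022
```

Call:
send_rows(
  targets=[
    [0, 0, 0, 0, 0, 0, 0],
    [0, 0, 0, 0, 0, 0, 0],
    [0, 0, 0, 0, 0, 0, 0],
    [0, 0, 0, 0, 0, -2, 0],
    [0, 0, 0, 0, 0, -4, 0],
    [0, 0, 0, 0, 0, -4, 0],
  ],
)

```text
time: 10.12
tool_pos: [0.4452, -0.1783, 0.2319]
tool_rot: [-3.142, 0.001, 2.782]
wrist_force: [1.0, 0.2, -0.4]
opening: 0.0428
```

```bash
python3 - <<'E'
from h import *
from scipy.optimize import least_squares
P=np.array([[.5909,-.1175],[.5848,-.1106],[.5771,-.1037],[.569,-.098],[.5604,-.0935],[.5514,-.0904],[.5416,-.0878],[.5317,-.0865],[.5221,-.0865],[.5025,-.0899],[.4848,-.0977],[.4691,-.1097],[.4567,-.1252],[.4481,-.144],[.4445,-.1647],[.4458,-.1834],[.452,-.203],[.4629,-.2204],[.4771,-.2341]])
f=least_squares(lambda c:np.hypot(P[:,0]-c[0],P[:,1]-c[1])-c[2],[.524,-.166,.082]); print(f.x,(f.fun*1000).round(1)); c=f.x
t=grab('top','t4');s=grab('side','s4')
for p in (s,t):
    C=cloud(p)
    for th in ['turn_knob_mid','lock_knob_mid']:
        for d in imaging.regions_of(p,th)[:1]:
            m=d['pixels']&(p['z_map']>0)&(C[...,2]>.118); Q=C[m]; print(th,d['p'],len(Q),((Q.min(0)+Q.max(0))/2).round(4))
            if th[0]=='l' and len(Q)>20: print(cv2.minAreaRect(Q[:,:2].astype(np.float32)*1000))
o=readout.observe(); print(o['q'].round(3),o['tool_pos'].round(4),o['wrist_force'].round(1))
a=cv2.imread('pics/s4.png')[120:280,200:360]; cv2.imwrite('pics/c4.png',cv2.resize(a,(600,600)))
E
```

```text
[ 0.52653623 -0.16847663  0.0821424 ] [-0.  -0.   0.   0.1  0.1 -0.2 -0.1 -0.  -0.   0.   0.   0.   0.   0.
 -0.  -0.   0.  -0.   0. ]
turn_knob_mid 0.57 162 [ 0.4476 -0.1989  0.1391]
lock_knob_mid 0.87 180 [ 0.5805 -0.0095  0.1239]
((580.309814453125, -10.676900863647461), (14.47984504699707, 66.86180877685547), 72.5860595703125)
lock_knob_mid 0.53 115 [ 0.5857 -0.0119  0.1248]
((586.1153564453125, -11.252788543701172), (14.92138385772705, 52.040924072265625), 70.23102569580078)
[ 0.041 -0.285 -0.216 -0.    -1.641 -1.971] [ 0.4451 -0.1781  0.229 ] [-0.2 -0.  -0.2]
```

View pics/c4.png

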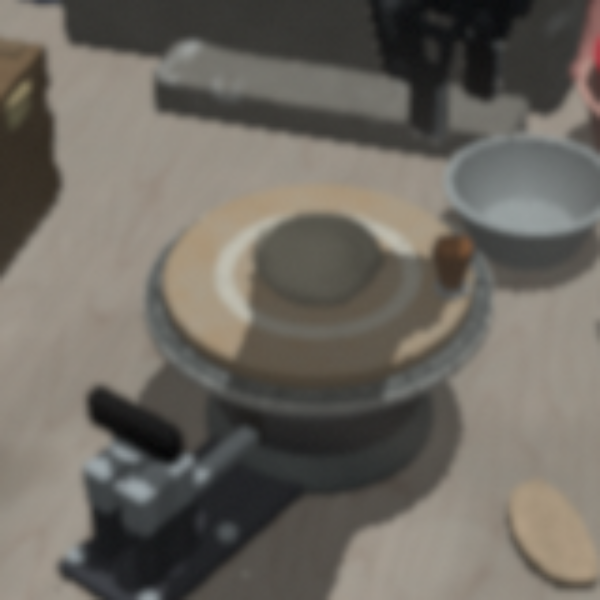

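```bash
python3 - <<'E'
from h import *
s=grab('side','s5'); t=grab('top','t5')
for p in (s,t):
    C=cloud(p); z=C[...,2]
    m=(p['z_map']>0)&(z>.13)&(z<.17)&(np.abs(np.hypot(C[...,0]-.5255,C[...,1]+.167)-.082)<.022)
    n,l,st,ce=cv2.connectedComponentsWithStats(m.astype(np.uint8))
    for i in range(1,n):
        if st[i,4]>5: Q=C[l==i]; print(st[i],np.median(Q,0).round(4),Q.min(0).round(4),Q.max(0).round(4))
E
```

```text
[316 182  10  14 116] [ 0.4407 -0.1695  0.151 ] [ 0.4307 -0.1859  0.1306] [ 0.4527 -0.1636  0.16  ]
```

The knob reads about (0.4455, -0.177) once the side camera's offset is removed, so the wheel is sitting in the notch. Before going to the lock I'll rotate the wrist half a turn, because joint 6 would otherwise pass its range during the clockwise turn.

Call:
send_rows(
  targets=[
    [0, 0, -0.185, 0, 0, 0, 0],
    [0, 0, -0.185, 0, 0, 0, 0],
    [0, 0, -0.185, 0, 0, 0, 0],
    [0, 0, -0.185, 0, 0, 0, 0],
    [0, 0, -0.185, 0, 0, 0, 0],
    [0, 0, -0.185, 0, 0, 0, 0],
    [0, 0, -0.185, 0, 0, 0, 0],
    [0, 0, -0.185, 0, 0, 0, 0],
    [0, 0, -0.185, 0, 0, 0, 0],
    [0, 0, -0.185, 0, 0, 0, 0],
  ],
)

```text
time: 11.78
tool_pos: [0.445, -0.1782, 0.2286]
tool_rot: [3.14, -0.0, -1.645]
wrist_force: [0.3, 0.6, 0.2]
opening: 0.0428
```

Call:
send_rows(
  targets=[
    [0, 0, -0.185, 0, 0, 0, 0],
    [0, 0, -0.185, 0, 0, 0, 0],
    [0, 0, -0.185, 0, 0, 0, 0],
    [0, 0, -0.185, 0, 0, 0, 0],
    [0, 0, -0.185, 0, 0, 0, 0],
    [0, 0, -0.185, 0, 0, 0, 0],
    [0, 0, -0.185, 0, 0, 0, 0],
    [0, 0, 0, 0, 0, 0, 0],
  ],
)

```text
time: 12.78
tool_pos: [0.445, -0.1782, 0.2287]
tool_rot: [3.141, 0.001, -0.357]
wrist_force: [0.2, 0.5, 0.3]
opening: 0.0425
```

```bash
python3 - <<'E'
from h import *
o=readout.observe(); print(o['q'].round(3),o['tool_pos'].round(4),o['tool_rot'].round(3))
plan((.5835,-.0132,.16),step=.045)
E
```

```text
[ 0.041 -0.285 -0.216 -0.    -1.641  1.172] [ 0.445  -0.1782  0.2287] [ 3.141e+00  1.000e-03 -3.570e-01]
tool delta cm [  7.2  -20.3    6.87] n 6 per row [ 1.2   -3.383  1.145]
```

Call:
send_rows(
  targets=[
    [0, 0, 0, 1.2, -3.4, 0, 0],
    [0, 0, 0, 1.2, -3.4, 0, 0],
    [0, 0, 0, 1.2, -3.4, 0, 0],
    [0, 0, 0, 1.2, -3.4, 1, 0],
    [0, 0, 0, 1.2, -3.4, 2, 0],
    [0, 0, 0, 1.2, -3.3, 2, 0],
    [0, 0, 0, 0, 0, 1.5, -0.2],
    [0, 0, 0, 0, 0, 0, -0.2],
  ],
)

```text
time: 13.78
tool_pos: [0.5826, -0.0132, 0.1625]
tool_rot: [3.14, 0.003, -0.358]
wrist_force: [0.5, 0.2, -0.1]
opening: 0.0337
```

```bash
python3 - <<'E'
from h import *
plan((.5835,-.0132,.106))
t=grab('top','t6');s=grab('side','s6')
C=cloud(s)
a=cv2.imread('pics/s6.png')[160:290,190:350]; cv2.imwrite('pics/c6.png',cv2.resize(a,(738,600),interpolation=cv2.INTER_CUBIC))
m=(s['z_map']>0)&(np.hypot(C[...,0]-.583,C[...,1]+.012)<.05)&(C[...,2]<.097)&(C[...,2]>.02)
print(np.percentile(C[m][:,2],[50,80,90,97]))
E
```

```text
tool delta cm [ 0.09 -0.04  5.65] n 2 per row [ 0.043 -0.018  2.826]
[0.06435044 0.08381513 0.08545737 0.08676433]
```

View pics/c6.png

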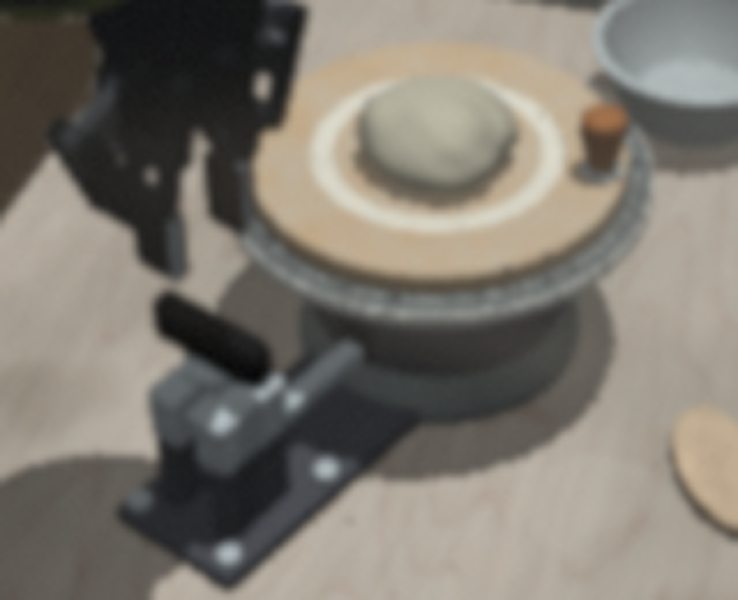

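Both fingers are above the bar with one on either side, at pixels (165, 260) and (228, 220) over the bar at (212, 335). The guide block tops out at about z = 0.086, so I can descend to 0.106.

Call:
send_rows(
  targets=[
    [0, 0, 0, 0.1, 0, 2, -0.2],
    [0, 0, 0, 0, 0, 2, -0.2],
    [0, 0, 0, 0, 0, 0, -0.2],
  ],
)

```text
time: 14.25
tool_pos: [0.583, -0.0137, 0.1215]
tool_rot: [3.14, 0.004, -0.357]
wrist_force: [-0.9, -0.3, 0.1]
opening: 0.0342
```

Call:
send_rows(
  targets=[
    [0, 0, 0, 0, 0, 0.8, -0.2],
    [0, 0, 0, 0, 0, 0.8, -0.2],
    [0, 0, 0, 0, 0, 0, -0.2],
  ],
)

```text
time: 14.62
tool_pos: [0.584, -0.0133, 0.1075]
tool_rot: [3.141, 0.001, -0.356]
wrist_force: [0.1, 0.8, 0.1]
opening: 0.034
```

Call:
send_rows(
  targets=[
    [0, 0, 0, 0, 0, 0, -1],
    [0, 0, 0, 0, 0, 0, -1],
    [0, 0, 0, 0, 0, 0, -1],
    [0, 0, 0, 0, 0, 0, -1],
  ],
  newtons=60,
)

```text
time: 15.12
tool_pos: [0.5844, -0.0137, 0.1088]
tool_rot: [3.141, -0.0, -0.356]
wrist_force: [-2.3, -3.4, 2.1]
opening: 0.0132
```

Call:
send_rows(
  targets=[
    [0, 0, 0, 0, 0, -0.2, -1],
    [0, 0, 0, 0, 0, -0.2, -1],
    [0, 0, 0, 0, 0, -0.2, -1],
    [0, 0, 0, 0, 0, 0, -1],
  ],
)

```text
time: 15.62
tool_pos: [0.5842, -0.0137, 0.1123]
tool_rot: [3.141, 0.001, -0.357]
wrist_force: [3.3, -5.7, -8.3]
opening: 0.0131
```

Call:
send_rows(
  targets=[
    [0, 0, 0, 0, 0, -0.2, -1],
    [0, 0, 0, 0, 0, -0.2, -1],
    [0, 0, 0, 0, 0, -0.2, -1],
    [0, 0, 0, 0, 0, -0.1, -1],
    [0, 0, 0, 0, 0, 0, -1],
  ],
)

```text
time: 16.25
tool_pos: [0.5841, -0.0137, 0.1188]
tool_rot: [3.141, 0.002, -0.357]
wrist_force: [4.7, -6.5, -9.1]
opening: 0.0133
```

Call:
send_rows(
  targets=[
    [0, 0, 0, 0, 0, -0.15, -1],
    [0, 0, 0, 0, 0, -0.15, -1],
    [0, 0, 0, 0, 0, 0, -1],
  ],
)

```text
time: 16.62
tool_pos: [0.5841, -0.0137, 0.1217]
tool_rot: [3.141, 0.002, -0.357]
wrist_force: [3.9, -6.0, -9.7]
opening: 0.014
```

```bash
python3 - <<'E'
from h import *
o=readout.observe(); print(o['q'].round(3),o['tool_pos'].round(4),o['wrist_force'].round(1))
s=grab('side','s7')
a=cv2.imread('pics/s7.png')[160:290,190:350]; cv2.imwrite('pics/c7.png',cv2.resize(a,(738,600),interpolation=cv2.INTER_CUBIC))
E
```

```text
[ 0.319  0.016 -0.139 -0.    -1.418  0.895] [ 0.5841 -0.0137  0.1217] [ 3.9 -6.  -9.7]
```

View pics/c7.png

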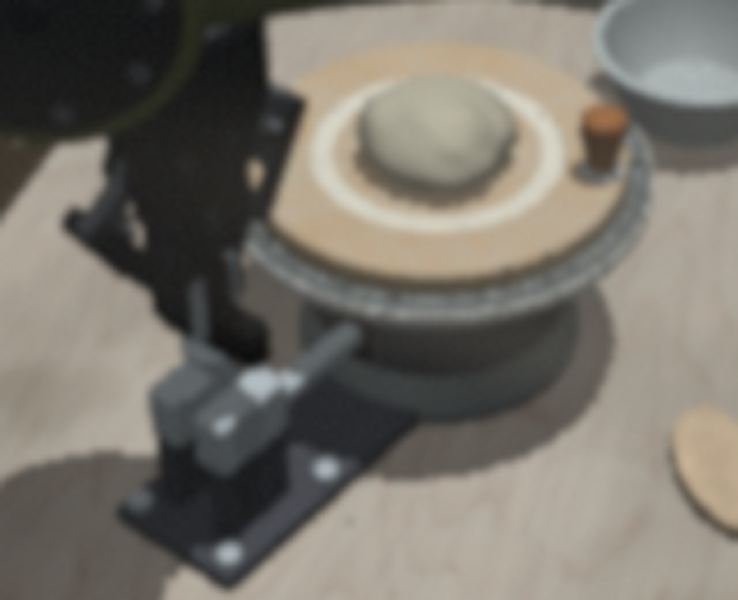

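The bar has risen and its stem is visible. It is about 13 mm up with only the spring force (about 10 N), so the pin has gone into the notch. Now the clockwise turn.

Call:
send_rows(
  targets=[
    [0, 0, 0.12, 0, 0, 0, -1],
    [0, 0, 0.12, 0, 0, 0, -1],
    [0, 0, 0.12, 0, 0, 0, -1],
    [0, 0, 0, 0, 0, 0, -1],
  ],
)

```text
time: 17.18
tool_pos: [0.5835, -0.0149, 0.1214]
tool_rot: [3.137, 0.002, -0.719]
wrist_force: [2.7, -9.2, -9.8]
opening: 0.0135
```

```bash
python3 - <<'E'
from h import *
o=readout.observe(); print(o['tool_pos'].round(4),o['wrist_force'].round(1),o['ft_torque'].round(2),o['tool_rot'].round(3),o['opening'])
E
```

```text
[ 0.5835 -0.0149  0.1214] [ 2.7 -9.2 -9.8] [-3.16 -1.11  0.03] [ 3.137e+00  2.000e-03 -7.190e-01] 0.013538933133898989
```

Call:
send_rows(
  targets=[
    [0, 0, 0.12, 0, 0, 0, -1],
    [0, 0, 0.12, 0, 0, 0, -1],
    [0, 0, 0.12, 0, 0, 0, -1],
    [0, 0, 0.12, 0, 0, 0, -1],
    [0, 0, 0, 0, 0, 0, -1],
  ],
)

```text
time: 17.8
tool_pos: [0.5822, -0.0159, 0.1209]
tool_rot: [3.133, -0.001, -1.199]
wrist_force: [-0.8, -13.0, -9.3]
opening: 0.0134
```

Call:
send_rows(
  targets=[
    [0, 0, 0.12, 0, 0, 0, -1],
    [0, 0, 0.12, 0, 0, 0, -1],
    [0, 0, 0.12, 0, 0, 0, -1],
    [0, 0, 0.06, 0, 0, 0, -1],
    [0, 0, 0, 0, 0, 0, -1],
  ],
)

```text
time: 18.42
tool_pos: [0.5808, -0.0162, 0.1202]
tool_rot: [3.131, -0.005, -1.619]
wrist_force: [-6.0, -12.3, -9.5]
opening: 0.0135
```

```bash
python3 - <<'E'
from h import *
o=readout.observe(); print(o['q'].round(2),o['tool_pos'].round(4),o['wrist_force'].round(1),o['ft_torque'].round(2),o['tool_rot'].round(3),o['opening'])
E
```

```text
[ 0.32  0.02 -0.14  0.   -1.42 -0.37] [ 0.5808 -0.0162  0.1202] [ -6.  -12.3  -9.5] [-4.32  1.75  0.  ] [ 3.131 -0.005 -1.619] 0.013544473955075657
```

Call:
send_rows(
  targets=[
    [0, 0, 0, 0.25, 0.12, 0.1, -1],
    [0, 0, 0, 0, 0, 0, -1],
  ],
)

```text
time: 18.68
tool_pos: [0.5807, -0.0165, 0.12]
tool_rot: [3.134, -0.001, -1.617]
wrist_force: [-4.5, -4.6, -7.1]
opening: 0.0137
```

Call:
send_rows(
  targets=[
    [0, 0, 0, 0, 0, 0, -0.2],
    [0, 0, 0, 0, 0, 0, -0.2],
    [0, 0, 0, 0, 0, 0, -0.2],
    [0, 0, 0, 0, 0, 0, -0.2],
  ],
)

```text
time: 19.18
tool_pos: [0.5833, -0.0155, 0.1236]
tool_rot: [-3.141, 0.0, -1.616]
wrist_force: [-0.9, 0.9, 0.1]
opening: 0.0338
```

```bash
python3 - <<'E'
from h import *
o=readout.observe(); print(o['tool_pos'].round(4),o['wrist_force'].round(1),o['ft_torque'].round(2),o['opening'])
s=grab('side','s8')
a=cv2.imread('pics/s8.png')[160:290,190:350]; cv2.imwrite('pics/c8.png',cv2.resize(a,(738,600),interpolation=cv2.INTER_CUBIC))
E
```

```text
[ 0.5833 -0.0155  0.1236] [-0.9  0.9  0.1] [-0.03  0.04  0.03] 0.033799060646089195
```

View pics/c8.png

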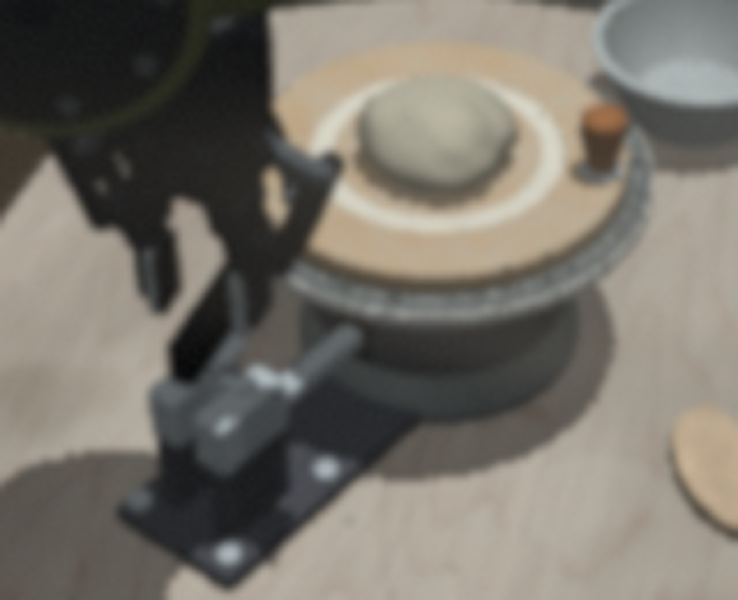

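The bar is free of the fingers, turned to point roughly at the wheel, and still up. I'll pull back straight up and measure it.

Call:
send_rows(
  targets=[
    [0, 0, 0, 0, 0, -2, -0.2],
    [0, 0, 0, 0, 0, -3, -0.2],
    [0, 0, 0, 0, 0, -4, -0.2],
    [0, 0, 0, 0, 0, -4, -0.2],
    [0, 0, 0, 0, 0, 0, -0.2],
    [0, 0, 0, 0, 0, 0, -0.2],
  ],
)

```text
time: 19.98
tool_pos: [0.5831, -0.0156, 0.2539]
tool_rot: [-3.141, 0.001, -1.616]
wrist_force: [-0.1, 0.0, -0.4]
opening: 0.0339
```

```bash
python3 - <<'E'
from h import *
o=readout.observe(); print(o['tool_pos'].round(4),o['wrist_force'].round(1))
t=grab('top','t9'); s=grab('side','s9')
for p in (s,t):
    C=cloud(p); d=imaging.regions_of(p,'lock_knob_mid')
    m=(p['z_map']>0)&(C[...,2]>.126)&(C[...,2]<.145)&(np.hypot(C[...,0]-.582,C[...,1]+.011)<.045)
    Q=C[m]
    if len(Q)>5: print(d[0]['p'] if d else None,len(Q),np.percentile(Q[:,2],[10,50,90]).round(4),cv2.minAreaRect(Q[:,:2].astype(np.float32)*1000))
    for th,p0 in (('slip_bowl',(.443,-.404)),('card_tube',(.328,-.27)),('rib',(.357,-.104))):
        for e in imaging.regions_of(p,th)[:1]: print(th,round(e['p'],2),C[e['pixels']&(p['z_map']>0)].mean(0).round(3))
a=cv2.imread('pics/s9.png')[160:290,190:350]; cv2.imwrite('pics/c9.png',cv2.resize(a,(738,600),interpolation=cv2.INTER_CUBIC))
E
```

```text
[ 0.5831 -0.0156  0.2539] [-0.1  0.  -0.4]
0.61 195 [0.1284 0.1346 0.1369] ((579.3678588867188, -11.1610107421875), (66.8246078491211, 14.6229887008667), 86.5409927368164)
slip_bowl 0.58 [ 0.444 -0.408  0.031]
card_tube 0.9 [ 0.326 -0.266  0.034]
rib 0.92 [ 0.355 -0.102  0.01 ]
0.66 91 [0.1292 0.1342 0.1381] ((581.0682983398438, -10.090110778808594), (64.58385467529297, 15.587532997131348), 88.95795440673828)
slip_bowl 0.71 [ 0.444 -0.401  0.027]
card_tube 0.61 [ 0.33  -0.272  0.039]
rib 0.63 [ 0.357 -0.102  0.009]
```

View pics/c9.png

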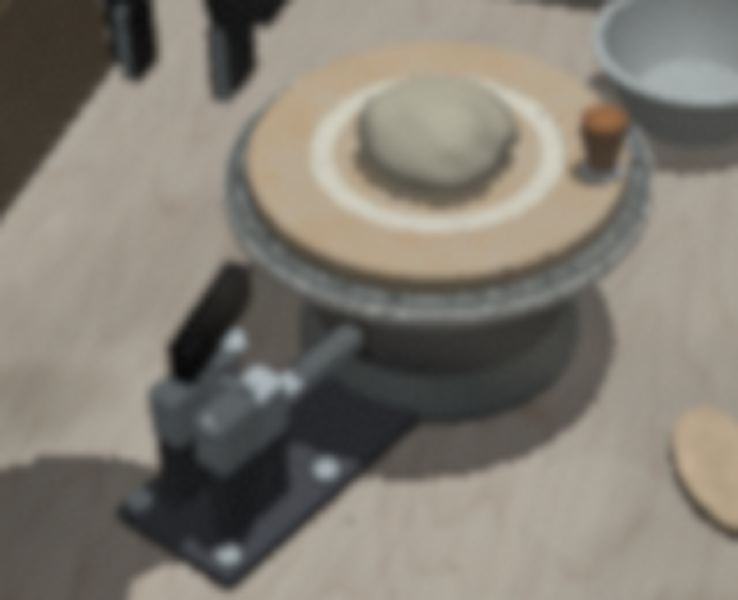

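The bar's top measures 0.1345, about 10.7 mm above where it started. It has turned about 69–74° (1.2–1.3 rad). The bystanders are where they were and the gripper is clear, so I'm handing in.

```bash
python3 -c "
from workcell import sign_off
print(sign_off())"
```

```text
the job is handed in; nothing more can be done
None
```

The wheel is on its index and locked, and I handed the job in at about 20 s of the 72 s allowed. The hand-in gives no verdict, so what follows rests on my own checks.

- **Index:** I gripped the turning knob and turned the wheel anticlockwise. The ball resisted with about 17 N at a knob bearing of 191°, just past the notch. I turned back until the force died out at about 187° and let go, so the wheel could centre itself.
- **Lock:** I pulled the bar up about 13 mm against only 8–10 N of spring force, so the pin went into the notch without striking the plate. I then turned the bar 1.26 rad clockwise, released it and moved up clear.

**Last checks:**
- **Bar height:** it rests by itself about 10.7 mm up (9.5 mm needed). That margin is small against a camera calibration good to about 2 mm.
- **Bar turn:** about 1.2–1.3 rad from the pictures (0.9 needed).
- **Bystanders:** the bowl, tube and rib were within a few millimetres of their first measured positions.
- **Robot:** the gripper is about 12 cm above the bar, with no force at the wrist.

**Disagreements:** the cameras' wheel centre was 3–4 mm off the one found by turning, so I corrected for that before reaching for the lock. One detection put the turning knob about 20 mm away, but a direct depth measurement put it at the notch.

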